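Clamp a raw carving with the guarded knob

ROBOT

A 6-joint arm with a two-finger parallel gripper is mounted at the origin on the work surface. World frame = base frame: x ahead of the robot, y to its left, z up, the work surface at z = 0. Lengths are in m, angles in rad, forces in N, time in s.
With the tool pointing down it reaches from about 0.275 to 0.825 m from the base axis. Payload 5.2 kg.
Tool frame: the origin (TCP) lies on the centre line of the jaws, within the pads' length; the fingertips stand 17 mm ahead of it and the grasp point (between the pads) lies 2 mm behind it (tip_reach is the distance from the TCP to the fingertips, in m); z points along the fingers, y is the direction in which the jaws open and shut (so a half turn about z gives the same grasp; the last joint's range is limited). The gripper opens to 93 mm and grips with 3 to 60 N. Pads are 15 mm wide; open, the fingers measure 128 mm over their backs; the gripper's body (75 mm by 188 mm) begins 65 mm behind the grasp point.
Start: joints at [-1.318, 0.259, 1.535, -0, 1.348, -0.203], TCP at [0.242, -0.494, 0.236] pointing down, gripper open.
Joint ranges: [-3.14, 3.14], [-0.91, 2.08], [0.19, 2.58], [-1.22, 4.36], [0.22, 2.71], [-3.12, 3.12]. Speed limits (rad/s): [2.57, 2.57, 3.14, 3.14, 3.14, 3.14].

INTERFACE

Orientations are given as a unit quaternion [w, x, y, z].
In Python, from bench import sense, grab_frame, hand_in, tip_reach gives the robot as it stands.
- The arm moves only by the shell command python3 -m handwheel 'ROWS'. ROWS is JSON, a list that holds one entry, the list of rows, each a list of 7 numbers: the shift along the tool's x, y, z in mm, then the turn, a rotation vector about the tool's x, y, z in rad, then the opening, from 0 (shut) to 1 (fully open). In form: [[[tx, ty, tz, ax, ay, az, fingers], ...]]. A call has 1 to 5 rows; each row shifts and turns the pose as measured when the row begins, along the tool's axes as they then stand; what a row does not reach is not made up. A row lasts 1/10 s, in which the tool goes at most 50 mm and 8.59 degrees, less where a joint would pass 70% of its speed; a pose out of reach is approached as far as the arm can. A call with a gripper value outside its range is refused whole. The fingers move at their own pace and stop on an object; the grip force is fixed at half the most. Time passes only in rows, so rows that do not move let the fingers close. It gives the time, the measured TCP pose, the force and the opening at its end, in the units of the state.
- sense(): the state, without advancing time (a new reading comes with each control period).
- grab_frame(name): name is "side" or "top"; returns a dict with "color" (384x512x3 uint8, blue, green, red), "vfov" (degrees; the focal length in pixels is half the picture's height over the tangent of half this angle, whatever the lens; pixels are square), "cx", "cy" (the principal point, pixels), "origin" and "orientation" of the camera in the world. Camera axes: x right, y up, looking along -z (the intrinsics and any distortion apply to the point x, -y, -z); pixel columns grow to the right and rows downward; lengths in m; the calibration is good to about 2 mm. A picture is of the moment at which its call begins. There is no depth.
- hand_in(): hands the job in, once; it reports no verdict.
The state is a dict: "time": time; "joint_pos": joint angles; "qd": joint speeds; "joint_torque": joint torques, N m; "ee_pos": TCP position; "ee_rot": TCP orientation; "contact_force": force on the tool from outside, world axes, zero at the start; "ft_torque": the same for the moment, N m; "opening": opening from 0.0 (shut) to 1.0 (fully open).
Only numpy, scipy, OpenCV 4.12 (cv2) and the standard library are available. Lean on these libraries where they do the work, as an engineer would, in place of code of your own. Each camera call takes 0.05 s, during which the arm holds its last target. There are 200 camera calls.

TASK

Stand the pale unfinished wooden figure upright between the cork faces of the carver's clamp, let go of it, then reach into the wooden cup and turn the red knob clockwise until the figure is held snugly against the fence: firm enough to work on, but not squeezed hard. Move the jaw only with the knob, do not push hard on the cup, and leave the other carvings, the round box and the tool undisturbed.

Things in the scene. Friction and masses are not known exactly. Their poses are not given: they have to be found in the camera images.
- clamp: the clamp, fixed to the bench: a dark wooden plate 110 x 236 x 12 mm. Origin at bench height right under the seat mark; z up, +y the way the jaw closes (from knob to fence). Along its y: knob axis -106 mm, jaw's cork face -25 mm with the knob at 0, seat mark 0, fence's cork face +22 to +31 mm. Both faces are upright, square to y, 40 mm wide, 14 to 40 mm above the bench.
- seat (a point): centre of the pale disc (39 mm across) on the plate, 12 mm above the bench, where the figure is to stand; clamp's axes. At the start the jaw is 7 mm clear of a figure centred here, the fence (the steel stop block with a cork face, 40 mm wide, 43 mm high) 4 to 13 mm: the carver locks it at another unmeasured setting each time.
- figure_mid (a point): centre of the pale unfinished wooden figure, the loose piece to be clamped: a round upright column of 36 mm diameter from its foot to 50 mm up, then shoulders and a small head, 80 mm tall in all, about 0.09 kg. This point lies on its axis 39 mm above its foot; its z is its upright axis.
- figure: the same figure; origin at the centre of its foot.
- knob_grip (a point): point on the knob's axis 40 mm above the bench, the height to grip. The knob is an upright red bar 34 mm long and 14 mm thick, 17 to 50 mm above the bench, over a black skirt disc 30 mm across, 12 to 17 mm high. The point turns with the knob: its x axis lies along the bar, its y axis across the 14 mm thickness.
- knob (a joint): angle of the knob in rad, 0 at the start, growing clockwise seen from above, to a stop at 3.2. Each rad drives the jaw 8 mm towards the fence. Friction drag is 0.15 N m either way and it stays where left; once the figure is pinched between jaw and fence it resists closing by 0.19 N m more per further rad. A wrist turns it at most 1.5 rad a grasp: it takes two or three.
- cup: the fixed wooden cup that guards the knob: a round wall, 92 mm outer and 76 mm inner diameter, up to 60 mm above the bench, its rim 10 mm above the knob's top; origin on the knob's axis, 12 mm above the bench. Open fingers must fit inside it round the bar. Do not push it with over 20 N.
- jaw: the steel jaw with a sprung cork face that the knob drives along the clamp's +y; its origin coincides with the clamp's when the knob reads 0. The pinch grows by about 24 N per rad of knob once the figure meets both faces, after 11 to 20 mm of jaw travel (1.4 to 2.5 rad of knob), depending on the fence's setting. A snug hold is 5 to 16 N; over 22 N bruises the wood.
- dark_a: finished dark figure, 32 mm thick, 85 mm tall, loose; origin at the centre of its foot. Leave alone.
- dark_b: finished dark figure, 34 mm thick, 72 mm tall, loose; origin at the centre of its foot. Leave alone.
- box: round dark wooden box with a lighter lid, 72 mm across, 48 mm tall, loose; origin at the centre of its underside. Leave alone.
- gouge: carver's gouge with a wooden handle, 200 mm long and 24 mm thick, lying on the bench at the right; origin at the middle of its underside. Leave alone.
There are look-alikes about, which are no part of the job. What is shaped like the figure but purple is not meant.

How it is judged:
On the way:
1. the figure stands upright on the plate between the jaws, released, and not yet pinched (horizontal distance between figure_mid and seat below 0.016 m and z of figure in the frame of clamp between 0.009 and 0.015 m and angle between figure's own z axis and vertical below 0.12 rad and contact force between the fingers and figure below 0.3 N and contact force between jaw and figure below 2 N), for 0.2 s.
At the end, for the whole second after the job is handed in: The pale figure stands upright (within 0.12 rad) on the clamp's plate, pinched between the jaw and the fence with 5 to 16 N, at rest, and the robot touches nothing (contact force between jaw and figure between 5 and 16 N and angle between figure's own z axis and vertical below 0.12 rad and z of figure in the frame of clamp between 0.008 and 0.016 m and linear speed of figure below 0.02 m/s).
It fails at once if the figure is squeezed by the jaw with more than 22 N (contact force between jaw and figure above 22 N).
It fails at once if the cup is pushed with more than 20 N (contact force between any of the fingers, the arm and cup above 20 N).
It fails at once if the jaw is pushed by the robot with more than 8 N (contact force between any of the fingers, the arm and jaw above 8 N).
It fails at once if another carving, the round box or the tool is moved by more than 20 mm or a carving tipped (distance of any of dark_a, dark_b, box, gouge from where it was at the start of the episode above 0.02 m or angle between any of dark_a, dark_b's own z axis and vertical above 0.3 rad).
It also fails if it takes over 72 s, if anything falls off the work surface, if the arm or the gripper's body presses on something with over 40 N, if the wrist force passes 120 N, or if a joint passes its speed limit or range.

## Working session

There is one attempt and no reset: what is moved stays moved. The work goes in short steps, Python scripts to look and compute and a shell command to move; the robot and the scene stay as the last step left them, time stands still between calls to the robot, and variables do not carry over. Pictures are saved under pics/ and viewed, about 8 in all and at most 12, crops included, and the job is handed in when it is done.

```bash
ls; mkdir -p pics; python3 - <<'E'
from bench import sense, grab_frame, tip_reach
import cv2
print(sense(), tip_reach)
for n in("side","top"):
    f=grab_frame(n); cv2.imwrite(f"pics/{n}0.png",f["color"]); print({k:v for k,v in f.items() if k!="color"})
E
```

```text
pics
{'time': 0.0, 'joint_pos': array([-1.31780066e+00,  2.59356500e-01,  1.53608608e+00,  3.69695342e-06,
        1.34800743e+00, -2.02825570e-01]), 'qd': array([ 0.00032449,  0.00042909, -0.00183832,  0.00086045, -0.00032437,
       -0.00082608]), 'joint_torque': array([ 1.30607667e-03, -4.37303174e+01, -2.83990538e+01,  7.16541591e-02,
        4.09455132e-02, -1.30071489e-04]), 'ee_pos': array([ 0.24198593, -0.49332345,  0.23480922]), 'ee_rot': array([-9.28432512e-04,  9.74140274e-01,  2.25942170e-01, -2.14916815e-05]), 'contact_force': array([ 0.55819191, -0.26663653, -1.4561803 ]), 'ft_torque': array([0.00600903, 0.01415386, 0.06062897]), 'opening': 1.0016741663956121} 0.017
{'vfov': 43.56478627598668, 'cx': 265.6198578941532, 'cy': 185.3044874180006, 'origin': array([0.16544901, 0.90030717, 0.85660437]), 'orientation': array([-0.18411142, -0.09602655,  0.4292659 ,  0.87898389])}
{'vfov': 50.94416459495035, 'cx': 254.14143475931957, 'cy': 183.39760088734374, 'origin': array([ 0.3679218 , -0.01349745,  1.14887362]), 'orientation': array([ 0.73080313,  0.07951335, -0.07313305, -0.67398514])}
```

View pics/side0.png

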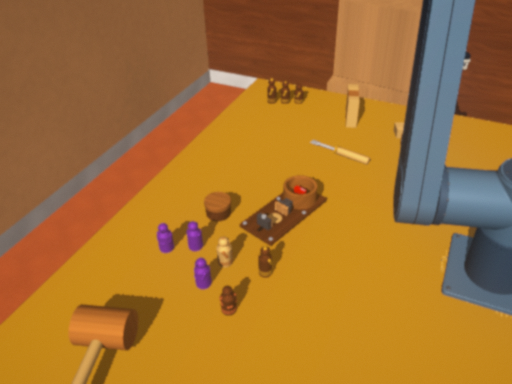

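View pics/top0.png

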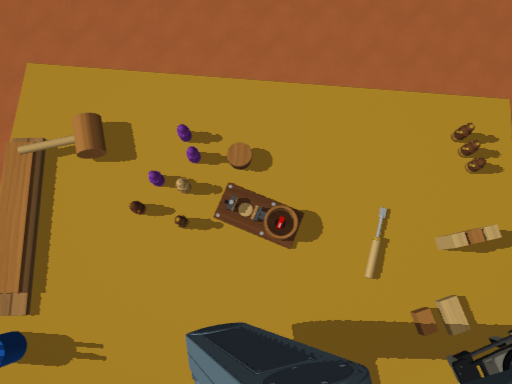

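The side view shows the pale figure at about (224,251) and the clamp from (245,225) to (325,200), with the cup at (300,192). In the top view the figure is at (183,185), the seat at (246,210), the knob at (281,222) and the fence at (231,203). Next I'll make enlarged crops to pick points from.

```bash
cat > h.py <<'E'
import numpy as np, cv2
from scipy.spatial.transform import Rotation as R
from bench import sense, grab_frame
def ray(f,uv):
    h=f["color"].shape[0]; F=h/2/np.tan(np.radians(f["vfov"]/2))
    q=f["orientation"]; r=R.from_quat([q[1],q[2],q[3],q[0]])
    d=r.apply([(uv[0]-f["cx"])/F,-(uv[1]-f["cy"])/F,-1.]); return np.array(f["origin"]),d/np.linalg.norm(d)
def plane(f,uv,z):
    o,d=ray(f,uv); return o+d*(z-o[2])/d[2]
def tri(f,a,g,b):
    o,d=ray(f,a); p,e=ray(g,b)
    s=np.linalg.lstsq(np.c_[d,-e],p-o,rcond=None)[0]
    A=o+s[0]*d; B=p+s[1]*e; return (A+B)/2,np.linalg.norm(A-B)
def proj(f,P):
    h=f["color"].shape[0]; F=h/2/np.tan(np.radians(f["vfov"]/2))
    q=f["orientation"]; c=R.from_quat([q[1],q[2],q[3],q[0]]).inv().apply(np.array(P)-f["origin"])
    return np.array([f["cx"]-F*c[0]/c[2],f["cy"]+F*c[1]/c[2]])
def crop(f,x,y,w,h,s,name):
    c=cv2.resize(f["color"][y:y+h,x:x+w],None,fx=s,fy=s,interpolation=cv2.INTER_CUBIC); cv2.imwrite("pics/"+name,c); return c
def hand():
    s=sense(); q=s["ee_rot"]; return s, R.from_quat([q[1],q[2],q[3],q[0]]).as_matrix()
E
python3 - <<'E'
from h import *
t=grab_frame("top");s=grab_frame("side")
a=crop(t,145,140,170,110,4.6,"a.png");b=crop(s,190,165,150,130,4,"b.png")
b=cv2.copyMakeBorder(b,0,0,0,a.shape[1]-b.shape[1],0)
cv2.imwrite("pics/a.png",cv2.resize(a,(782,506)))
for n,f in(("top",t),("side",s)):
    hsv=cv2.cvtColor(f["color"],cv2.COLOR_BGR2HSV); 
    m=cv2.inRange(hsv,(0,200,130),(6,255,255))|cv2.inRange(hsv,(174,200,130),(180,255,255))
    k,l,st,c=cv2.connectedComponentsWithStats(m)
    for i in range(1,k):
        if 3<st[i,4]<300: print(n,"red",st[i],c[i])
    x,y=(246,210) if n=="top" else (277,217)
    fx,fy=(183,186) if n=="top" else (224,251)
    print(hsv[fy-3:fy+4:3,fx-3:fx+4:3].tolist(), hsv[fy+5,fx+30].tolist())
E
```

```text
top red [276 216   9  12  40] [280.225 220.65 ]
[[[19, 123, 174], [19, 131, 117], [19, 131, 97]], [[18, 129, 103], [18, 142, 126], [19, 133, 111]], [[20, 127, 161], [19, 129, 146], [18, 135, 98]]] [20, 199, 105]
side red [294 186  12   8  52] [298.19230769 189.80769231]
[[[20, 139, 243], [21, 136, 243], [18, 147, 227]], [[19, 150, 235], [17, 164, 227], [18, 150, 222]], [[17, 158, 198], [14, 184, 182], [16, 163, 183]]] [19, 218, 202]
```

View pics/a.png

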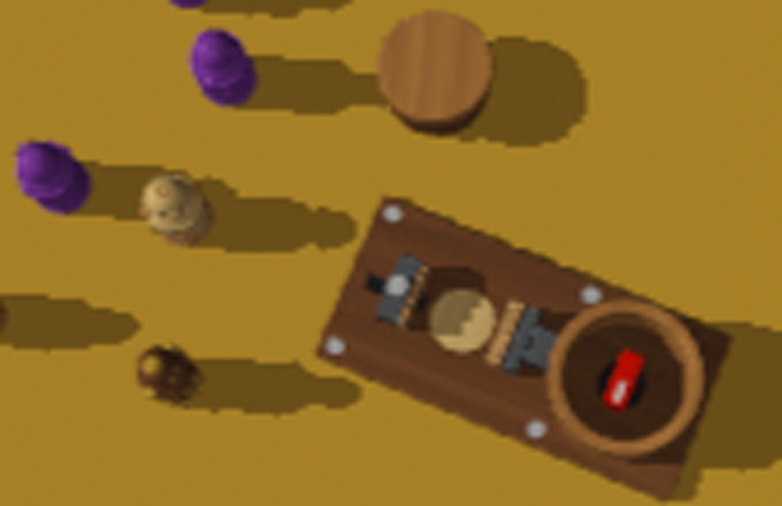

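View pics/b.png

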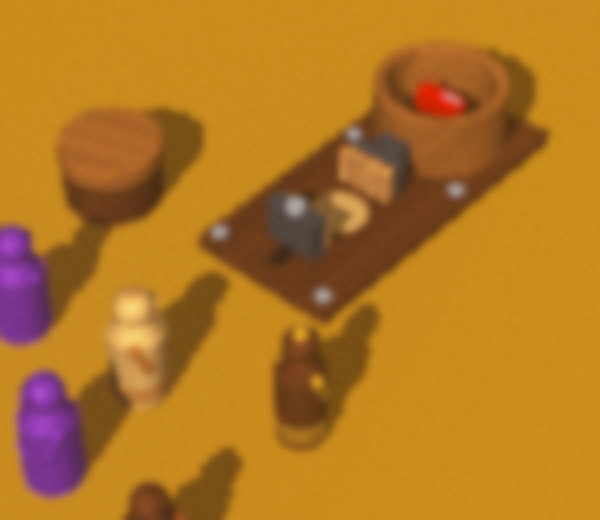

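The top crop (scale 4.6, offset 145,140) has the pale figure's head at (175,195), the seat disc at (462,321), the cup rim centre at (628,377), the red bar at (623,379), the fence face near x=418 and the jaw face near x=498. In the side crop (scale 4, offset 190,165) the head is at (131,304), the foot at (145,400), the disc at (342,212) and the knob at (442,99).

```bash
python3 - <<'E'
from h import *
np.set_printoptions(precision=4,suppress=True)
t=grab_frame("top");s=grab_frame("side")
T=lambda x,y:(145+(x+.5)/4.6-.5,140+(y+.5)/4.6-.5); S=lambda x,y:(190+(x+.5)/4-.5,165+(y+.5)/4-.5)
seat=plane(t,T(462,321),.012); print("seat",seat, plane(s,S(342,212),.012), tri(t,T(462,321),s,S(342,212)))
C=[T(385,197),T(318,355),T(668,500),T(732,340)]; cs=np.array([plane(t,c,.012) for c in C]); print("plate",cs,cs.mean(0),[np.linalg.norm(cs[i]-cs[i-1]) for i in range(4)])
B=[(393,214,219,232),(591,295,354,133),(335,346,322,296),(536,429,456,189)]
P=[]
for b in B:
    p=tri(t,T(*b[:2]),s,S(*b[2:])); print("bolt",p); P.append(p[0])
print("knob",tri(t,(280.2,220.65),s,(298.2,189.8)), plane(t,(280.2,220.65),.05),plane(s,(298.2,189.8),.05))
print("rim",plane(t,T(628,377),.06), tri(t,T(628,377),s,S(443,86)))
print("plate dir deg", np.degrees(np.arctan2(*( (cs[0]+cs[1]-cs[2]-cs[3])[[1,0]]))))
# figure
masks={}
for n,f,(x,y,w,h) in(("top",t,(172,172,24,24)),("side",s,(214,234,22,36))):
    hsv=cv2.cvtColor(f["color"],cv2.COLOR_BGR2HSV)[y:y+h,x:x+w]
    m=(cv2.inRange(hsv,(8,50,90),(30,185,255)))
    k,l,st,c=cv2.connectedComponentsWithStats(m); i=1+st[1:,4].argmax()
    print(n,st[i]+[x,y,0,0,0],c[i]+[x,y])
    if n=="side":
        for r in range(h): 
            xs=np.where(l[r]==i)[0]
            if len(xs): print(r+y,(xs[0]+xs[-1])/2+x,len(xs),end="; ")
    else:
        print(); [print("".join(".#"[v] for v in (row==i).astype(int))) for row in l]
print("head",tri(t,T(175,195),s,S(131,304)))
print("foot side",plane(s,S(145,395),0))
E
```

```text
seat [0.5395 0.0267 0.012 ] [0.5363 0.0265 0.012 ] (array([0.538 , 0.0263, 0.0117]), np.float64(0.003107374559506207))
plate [[ 0.6139  0.0817  0.012 ]
 [ 0.5112  0.1134  0.012 ]
 [ 0.4404 -0.1072  0.012 ]
 [ 0.5411 -0.1405  0.012 ]] [ 0.5267 -0.0131  0.012 ] [np.float64(0.23381124996869224), np.float64(0.10750328414230582), np.float64(0.2316756255317442), np.float64(0.10613214374287915)]
bolt (array([0.6031, 0.0756, 0.0113]), np.float64(0.0009493782603400075))
bolt (array([ 0.5614, -0.0519,  0.0124]), np.float64(0.0014558331329912974))
bolt (array([0.5174, 0.1035, 0.0112]), np.float64(0.0005904119318453337))
bolt (array([ 0.4759, -0.0242,  0.0124]), np.float64(0.0015092638181368803))
knob (array([ 0.5111, -0.0738,  0.0406]), np.float64(0.001241616221930083)) [ 0.5105 -0.0731  0.05  ] [ 0.5065 -0.0626  0.05  ]
rim [ 0.5069 -0.0753  0.06  ] (array([ 0.5066, -0.0759,  0.0533]), np.float64(0.002363117845341708))
plate dir deg 72.02878819141365
top [175 177  16  17 175] [182.0743 185.0457]

........................
........................
........................
.......................
[... 386 characters left out ...]
#########......
.........######.........
...........##...........
........................
........................
side [216 237  17  31 394] [223.9949 251.8528]
237 223.0 5; 238 223.0 9; 239 223.0 9; 240 223.0 11; 241 223.5 12; 242 223.5 12; 243 223.5 12; 244 224.0 13; 245 224.0 15; 246 224.0 15; 247 223.5 16; 248 223.5 16; 249 223.5 16; 250 223.5 16; 251 224.5 16; 252 224.0 15; 253 224.0 15; 254 224.0 15; 255 224.0 15; 256 225.0 15; 257 225.0 15; 258 224.5 14; 259 224.0 15; 260 224.5 14; 261 224.5 14; 262 224.5 12; 263 224.5 12; 264 224.5 12; 265 224.5 10; 266 224.0 7; 267 224.0 1; head (array([0.5947, 0.2033, 0.0636]), np.float64(0.001767328120711555))
foot side [ 0.5857  0.2131 -0.    ]
```

```bash
python3 - <<'E'
from h import *
np.set_printoptions(precision=4,suppress=True)
t=grab_frame("top");s=grab_frame("side")
print("fig mid",tri(t,(182.1,185.05),s,(224.,251.9)),plane(t,(182.1,185.05),.036),plane(s,(224.,251.9),.039))
for p in [(.594,.2055),(.5925,.207)]:
  for z in(0,.039,.08): print(p,z,proj(t,(*p,z)),proj(s,(*p,z)))
# rim circle and knob top
hsv=cv2.cvtColor(t["color"],cv2.COLOR_BGR2HSV)
m=cv2.inRange(hsv,(0,150,60),(8,255,255))|cv2.inRange(hsv,(172,150,60),(180,255,255)); m2=np.zeros_like(m); m2[205:238,266:297]=m[205:238,266:297]
ys,xs=np.where(m2); print(len(xs))
for y in range(212,234): print(y,"".join(".#"[int(m2[y,x]>0)] for x in range(270,295)))
r=cv2.minAreaRect(np.c_[xs,ys].astype(np.float32)); b=cv2.boxPoints(r); print(r)
w=np.array([plane(t,c,.05) for c in b]); print(w)
for i in range(2):
  d=w[i+1]-w[i]; print(np.linalg.norm(d),np.degrees(np.arctan2(d[1],d[0])))
for y in(.022,.031): pass
u=np.array([.309,.951]);v=np.array([.951,-.309]);S0=np.array([.539,.0263])
for n,x in(("fence L",(400,325)),("fence face top",(429,268)),("fence face bot",(404,327)),("jaw top",(511,302)),("jaw bot",(487,358))):
  p=plane(t,(145+x[0]/4.6-.4,140+x[1]/4.6-.4),.040)[:2]-S0; print(n,p@v,p@u)
E
python3 -m handwheel '[[[0,0,0,0,0,0,1]]]'
```

```text
fig mid (array([0.5907, 0.2094, 0.0338]), np.float64(0.0007767468618982455)) [0.5907 0.209  0.036 ] [0.5876 0.2137 0.039 ]
(0.594, 0.2055) 0 [185.6074 186.6338] [224.284  260.2419]
(0.594, 0.2055) 0.039 [183.3059 183.7708] [223.2414 248.8389]
(0.594, 0.2055) 0.08 [180.7139 180.5464] [222.0972 236.3243]
(0.5925, 0.207) 0 [185.0353 187.0953] [224.5427 260.8416]
(0.5925, 0.207) 0.039 [182.714 184.247] [223.5041 249.4355]
(0.5925, 0.207) 0.08 [180.0998 181.0391] [222.3642 236.9167]
73
212 .........................
213 .........................
214 .........................
215 ...........#.............
216 .........#####...........
217 .........######..........
218 .........######..........
219 .........######..........
220 ........#######..........
221 ........######...........
222 .......#######...........
223 .......##..##............
224 .......##..##............
225 ......##...##............
226 ......##..##.............
227 ......###.##.............
228 ......#####..............
229 ........###..............
230 .........................
231 .........................
232 .........................
233 .........................
((280.10003662109375, 222.20001220703125), (6.008328437805176, 14.230249404907227), 18.434946060180664)
[[ 0.4893 -0.0604  0.05  ]
 [ 0.5273 -0.0701  0.05  ]
 [ 0.5233 -0.086   0.05  ]
 [ 0.4854 -0.0762  0.05  ]]
0.03917836001377637 -14.379460648021132
0.0164198588789106 -103.99893520099525
fence L -0.020024140257245603 0.031930879387658755
fence face top 0.018849712006917752 0.029505269646670516
fence face bot -0.020213717883425967 0.02922097713346058
jaw top 0.018722166454341032 -0.024507352030948577
jaw bot -0.01828254612939622 -0.024273661073128828
time: 0.5
ee_pos: [0.2421, -0.4938, 0.2355]
ee_rot: [-0.0, 0.974, 0.226, 0.0]
contact_force: [-0.2, 1.0, -0.6]
opening: 1.004
```

```bash
cat >> h.py <<'E'
def go(p,ydeg):
    "remaining shift in tool axes (mm), and az (rad) for tool y at world angle ydeg (mod 180)"
    s,M=hand(); d=M.T@(np.array(p)-s["ee_pos"])*1000
    a=np.degrees(np.arctan2(M[1,1],M[0,1])); e=(a-ydeg+90)%180-90
    tilt=np.cross(M[:,2],[0,0,-1]); 
    print("t",round(float(s["time"]),2),"shift",d.round(1),"az",round(np.radians(e),3),"tilt(tool)",(M.T@tilt).round(3),"q6",s["joint_pos"][5].round(2),"op",round(float(s["opening"]),3),"F",np.round(s["contact_force"],1),"T",np.round(s["ft_torque"],3))
E
for i in 1 2; do python3 -m handwheel '[[[36.6,-28,0,0,0,0,0.55],[36.6,-28,0,0,0,0,0.55],[36.6,-28,0,0,0,0,0.55],[36.6,-28,0,0,0,0,0.55],[36.6,-28,0,0,0,0,0.55]]]'; done
python3 -c "
from h import *
go((.5915,.208,.235),-52)"
```

```text
time: 1.0
ee_pos: [0.3456, -0.2872, 0.2344]
ee_rot: [0.001, 0.975, 0.221, -0.0]
contact_force: [0.6, 0.0, 0.3]
opening: 0.619
time: 1.5
ee_pos: [0.4534, -0.0735, 0.2355]
ee_rot: [0.003, 0.976, 0.22, 0.002]
contact_force: [1.0, -0.2, -0.9]
opening: 0.552
t 1.5 shift [ 245.5 -195.    -0.3] az -0.22 tilt(tool) [ 0.006 -0.002 -0.   ] q6 0.73 op 0.552 F [ 1.  -0.2 -0.9] T [0.008 0.005 0.006]
```

```bash
python3 -m handwheel '[[[39,-31,0,0,0,0,0.55],[39,-31,0,0,0,0,0.55],[39,-31,0,0,0,0,0.55],[39,-31,0,0,0,0,0.55],[39,-31,0,0,0,0,0.55]]]'
python3 -m handwheel '[[[30,-25,0,0,0,0,0.55],[0,0,0,0,0,-0.11,0.55],[0,0,0,0,0,-0.11,0.55],[0,0,0,0,0,0,0.55]]]'
python3 -c "
from h import *
go((.5915,.208,.235),-52)"
```

```text
time: 2.0
ee_pos: [0.5622, 0.1519, 0.2363]
ee_rot: [0.004, 0.975, 0.22, 0.003]
contact_force: [1.1, -0.5, 0.9]
opening: 0.55
time: 2.4
ee_pos: [0.5805, 0.1972, 0.2346]
ee_rot: [0.003, 0.943, 0.333, 0.003]
contact_force: [-0.6, 0.5, -0.1]
opening: 0.547
t 2.4 shift [15.3 -1.5 -0.3] az 0.016 tilt(tool) [ 0.009 -0.004 -0.   ] q6 1.04 op 0.547 F [-0.6  0.5 -0.1] T [ 0.021  0.021 -0.039]
```

```bash
python3 -m handwheel '[[[15.3,-1.5,0,0.009,-0.004,0.016,0.55],[0,0,40,0,0,0,0.55],[0,0,40,0,0,0,0.55],[0,0,35,0,0,0,0.55],[0,0,0,0,0,0,0.55]]]'
python3 -c "
from h import *
go((.5915,.208,.037),-52)
s=grab_frame('side');crop(s,170,165,150,130,4,'d.png')"
```

```text
time: 2.9
ee_pos: [0.5936, 0.2074, 0.1191]
ee_rot: [0.0, 0.948, 0.317, 0.003]
contact_force: [-1.3, -0.7, -0.0]
opening: 0.549
t 2.9 shift [-1.8 -2.  82.1] az -0.017 tilt(tool) [ 0.002 -0.005 -0.   ] q6 1.08 op 0.549 F [-1.3 -0.7 -0. ] T [-0.04   0.043  0.002]
```

View pics/d.png

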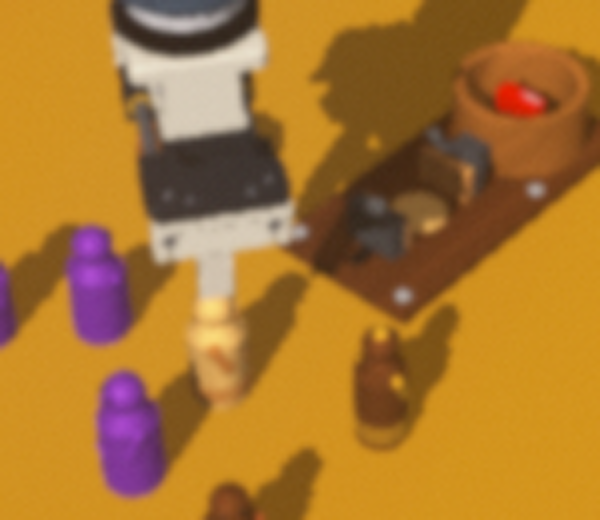

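The gripper hangs above the pale figure, with its fingers at x of about 215 and the figure at about 218 in the crop. They line up and the neighbours are clear, so I'll descend.

```bash
python3 -m handwheel '[[[-1.8,-2,25,0.002,-0.005,-0.017,0.55],[0,0,25,0,0,0,0.55],[0,0,20,0,0,0,0.55],[0,0,10,0,0,0,0.55],[0,0,2,0,0,0,0.55]]]'
python3 -c "
from h import *
go((.5915,.208,.037),-52)"
python3 -m handwheel '[[[0,0,0,0,0,0,0.3],[0,0,0,0,0,0,0.2],[0,0,0,0,0,0,0.2],[0,0,0,0,0,0,0.2],[0,0,0,0,0,0,0.2]]]'
python3 -c "
from h import *
go((.5915,.208,.037),-52)"
```

```text
time: 3.45
ee_pos: [0.6028, 0.2086, 0.0512]
ee_rot: [0.002, 0.947, 0.322, 0.012]
contact_force: [-0.8, -0.9, 0.3]
opening: 0.553
t 3.45 shift [-9.6 -6.6 13.9] az -0.008 tilt(tool) [ 0.012 -0.022 -0.   ] q6 1.07 op 0.553 F [-0.8 -0.9  0.3] T [-0.063 -0.029  0.009]
time: 3.95
ee_pos: [0.606, 0.2091, 0.057]
ee_rot: [0.003, 0.947, 0.321, 0.016]
contact_force: [0.4, -0.3, -0.7]
opening: 0.37
t 3.95 shift [-12.8  -8.3  19.5] az -0.009 tilt(tool) [ 0.016 -0.029 -0.   ] q6 1.08 op 0.37 F [ 0.4 -0.3 -0.7] T [-0.028  0.055  0.019]
```

```bash
for i in 1 2; do python3 -m handwheel '[[[0,0,0,0,0,0,0.2]]]'
python3 -c "
from h import *
go((.5915,.208,.037),-52); s=sense(); print(s['joint_pos'].round(3),s['qd'].round(3),s['joint_torque'].round(1))"; done
python3 -c "
from h import *
s=grab_frame('side');crop(s,170,165,150,130,4,'e.png')"
```

```text
time: 4.05
ee_pos: [0.606, 0.2091, 0.0571]
ee_rot: [0.003, 0.947, 0.321, 0.016]
contact_force: [-0.8, 0.4, -2.0]
opening: 0.366
t 4.05 shift [-12.8  -8.3  19.6] az -0.009 tilt(tool) [ 0.016 -0.029  0.   ] q6 1.08 op 0.366 F [-0.8  0.4 -2. ] T [ 0.014  0.051 -0.027]
[ 1.590e-01  5.590e-01  1.544e+00 -1.000e-03  1.005e+00  1.076e+00] [ 0.002 -0.003  0.001 -0.     0.003  0.002] [  0.  -56.5 -24.5   0.   -0.3   0. ]
time: 4.15
ee_pos: [0.606, 0.2091, 0.0572]
ee_rot: [0.003, 0.947, 0.321, 0.016]
contact_force: [-0.2, -0.0, -1.2]
opening: 0.368
t 4.15 shift [-12.8  -8.3  19.7] az -0.009 tilt(tool) [ 0.016 -0.029 -0.   ] q6 1.08 op 0.368 F [-0.2 -0.  -1.2] T [-0.025  0.004 -0.01 ]
[ 1.590e-01  5.590e-01  1.544e+00 -1.000e-03  1.005e+00  1.076e+00] [-0.    -0.001 -0.001 -0.001  0.002 -0.   ] [  0.  -56.5 -24.5   0.   -0.3   0. ]
```

View pics/e.png

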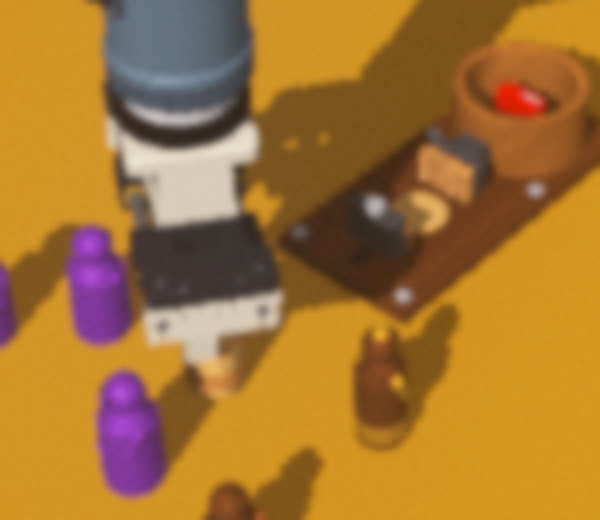

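The gripper has closed on the figure high and about 12 mm off-centre along tool x, because the arm drifted during the fast descent. The figure still stands at about (222,370) in the crop. I'll open, correct with small steps and regrasp.

```bash
python3 -m handwheel '[[[0,0,0,0,0,0,0.55],[0,0,0,0,0,0,0.55],[0,0,0,0,0,0,0.55],[-6,0,0,0.016,-0.029,0,0.55],[0,0,0,0,0,0,0.55]]]'
python3 -c "
from h import *
go((.5915,.208,.037),-52)"
python3 -m handwheel '[[[-4,0,6,0,0,0,0.55],[0,0,0,0,0,0,0.55],[0,0,6,0,0,0,0.55],[0,0,0,0,0,0,0.55]]]'
python3 -c "
from h import *
go((.5915,.208,.037),-52)"
```

```text
time: 4.7
ee_pos: [0.6012, 0.2055, 0.0571]
ee_rot: [0.0, 0.947, 0.321, -0.0]
contact_force: [-0.3, 0.0, 0.2]
opening: 0.548
t 4.7 shift [-6.2 -7.9 20.1] az -0.009 tilt(tool) [0. 0. 0.] q6 1.07 op 0.548 F [-0.3  0.   0.2] T [-0.069 -0.03  -0.005]
time: 5.1
ee_pos: [0.5978, 0.203, 0.0439]
ee_rot: [0.0, 0.947, 0.321, 0.001]
contact_force: [-1.0, 1.3, -0.4]
opening: 0.548
t 5.1 shift [-2.  -7.8  6.9] az -0.009 tilt(tool) [ 0.001 -0.001  0.   ] q6 1.07 op 0.548 F [-1.   1.3 -0.4] T [-0.043 -0.009  0.005]
```

```bash
python3 -m handwheel '[[[-2,0,6,0,0,0,0.55],[0,0,0.5,0,0,0,0.55],[0,0,0,0,0,0,0.2],[0,0,0,0,0,0,0.2],[0,0,0,0,0,0,0.2]]]'
python3 -m handwheel '[[[0,0,0,0,0,0,0.2],[0,0,0,0,0,0,0.2]]]'
python3 -c "
from h import *
go((.5915,.208,.037),-52)"
```

```text
time: 5.6
ee_pos: [0.5958, 0.2019, 0.0364]
ee_rot: [0.0, 0.947, 0.321, 0.0]
contact_force: [-0.3, -0.6, 0.0]
opening: 0.383
time: 5.8
ee_pos: [0.5959, 0.2019, 0.0365]
ee_rot: [0.0, 0.947, 0.321, 0.0]
contact_force: [-0.8, -1.3, -0.6]
opening: 0.383
t 5.8 shift [ 0.3 -7.5 -0.5] az -0.009 tilt(tool) [ 0.001 -0.001 -0.   ] q6 1.07 op 0.383 F [-0.8 -1.3 -0.6] T [-0.043 -0.051 -0.003]
```

```bash
python3 -m handwheel '[[[0,0,-10,0,0,0,0.2],[0,0,-25,0,0,0,0.2],[0,0,-25,0,0,0,0.2],[0,0,-25,0,0,0,0.2],[0,0,0,0,0,0,0.2]]]'
python3 -m handwheel '[[[0,0,-15,0,0,-0.1,0.2],[0,0,0,0,0,-0.14,0.2],[0,0,0,0,0,-0.14,0.2],[0,0,0,0,0,-0.14,0.2],[0,0,0,0,0,0,0.2]]]'
python3 -c "
from h import *
go((.539,.0263,.14),-18)"
```

```text
time: 6.3
ee_pos: [0.5955, 0.2017, 0.1258]
ee_rot: [0.0, 0.947, 0.321, -0.0]
contact_force: [-0.2, -0.0, -1.0]
opening: 0.382
time: 6.8
ee_pos: [0.5943, 0.2015, 0.14]
ee_rot: [-0.0, 0.827, 0.562, -0.001]
contact_force: [1.1, 0.2, -0.4]
opening: 0.381
t 6.8 shift [-183.2   13.1    0.2] az -0.063 tilt(tool) [-0.001  0.001 -0.   ] q6 0.53 op 0.381 F [ 1.1  0.2 -0.4] T [-0.027 -0.081  0.014]
```

```bash
python3 -m handwheel '[[[-35,2.5,0,0,0,0,0.2],[-35,2.5,0,0,0,0,0.2],[-35,2.5,0,0,0,0,0.2],[-35,2.5,0,0,0,0,0.2],[-25,2,0,0,0,0,0.2]]]'
python3 -m handwheel '[[[-9,0,0,0,0,-0.06,0.2],[0,0,0,0,0,0,0.2],[0,0,0,0,0,0,0.2]]]'
python3 -c "
from h import *
go((.539,.0263,.14),-18)
t=grab_frame('top'); crop(t,195,160,130,95,6,'f.png')"
```

```text
time: 7.3
ee_pos: [0.5411, 0.0428, 0.1365]
ee_rot: [-0.001, 0.831, 0.556, -0.001]
contact_force: [0.6, 0.2, -0.3]
opening: 0.383
time: 7.6
ee_pos: [0.5357, 0.0309, 0.1353]
ee_rot: [-0.002, 0.819, 0.574, -0.002]
contact_force: [-0.1, 0.3, -1.8]
opening: 0.382
t 7.6 shift [-3.2  4.6 -4.7] az -0.033 tilt(tool) [-0.006  0.002 -0.   ] q6 0.2 op 0.382 F [-0.1  0.3 -1.8] T [-0.036 -0.077  0.027]
```

View pics/f.png

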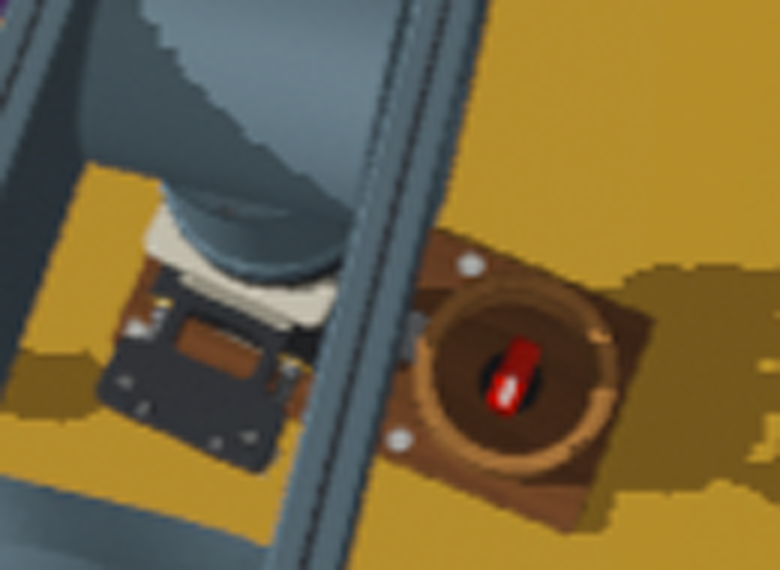

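The arm hides the seat from above, but the clamp and cup are as before, with the bar at (515,378) in the crop. I'll lower the figure in small corrected steps.

```bash
python3 -m handwheel '[[[-3.2,4.6,10,-0.006,0.002,-0.033,0.2],[0,0,15,0,0,0,0.2],[0,0,15,0,0,0,0.2],[0,0,0,0,0,0,0.2],[0,0,0,0,0,0,0.2]]]'
python3 -c "
from h import *
go((.539,.0263,.049),-18)"
```

```text
time: 8.15
ee_pos: [0.5411, 0.0308, 0.0944]
ee_rot: [0.0, 0.81, 0.587, 0.001]
contact_force: [-0.0, 0.3, -0.8]
opening: 0.381
t 8.15 shift [-5.  -0.7 45.4] az -0.003 tilt(tool) [ 0.002 -0.002 -0.   ] q6 0.17 op 0.381 F [-0.   0.3 -0.8] T [-0.023 -0.055 -0.052]
```

```bash
python3 -m handwheel '[[[-4.5,-0.7,6,0.002,-0.002,0,0.2],[0,0,0,0,0,0,0.2],[0,0,12,0,0,0,0.2],[0,0,0,0,0,0,0.2],[0,0,0,0,0,0,0.2]]]'
python3 -c "
from h import *
go((.539,.0263,.049),-18)"
python3 -m handwheel '[[[0,0,10,0,0,0,0.2],[0,0,0,0,0,0,0.2],[0,0,8,0,0,0,0.2],[0,0,0,0,0,0,0.2],[0,0,0,0,0,0,0.2]]]'
python3 -c "
from h import *
go((.539,.0263,.049),-18)"
```

```text
time: 8.65
ee_pos: [0.5403, 0.027, 0.0768]
ee_rot: [0.001, 0.81, 0.587, 0.001]
contact_force: [-0.4, -0.0, -0.3]
opening: 0.383
t 8.65 shift [-1.1 -1.1 27.8] az -0.003 tilt(tool) [ 0.003 -0.    -0.   ] q6 0.16 op 0.383 F [-0.4 -0.  -0.3] T [ 0.01  -0.028 -0.046]
time: 9.15
ee_pos: [0.5403, 0.0269, 0.0571]
ee_rot: [0.001, 0.81, 0.586, 0.001]
contact_force: [-0.4, -0.4, -1.7]
opening: 0.383
t 9.15 shift [-1.  -1.1  8.1] az -0.003 tilt(tool) [ 0.003 -0.    -0.   ] q6 0.16 op 0.383 F [-0.4 -0.4 -1.7] T [ 0.002 -0.037  0.014]
```

```bash
python3 -m handwheel '[[[0,0,5,0.003,0,0,0.2],[0,0,0,0,0,0,0.2],[0,0,2,0,0,0,0.2],[0,0,0,0,0,0,0.2],[0,0,0,0,0,0,0.2]]]'
python3 -c "
from h import *
go((.539,.0263,.0485),-18)"
python3 -m handwheel '[[[0,0,1,0,0,0,0.2],[0,0,0,0,0,0,0.2]]]'
python3 -c "
from h import *
go((.539,.0263,.0485),-18)"
```

```text
time: 9.65
ee_pos: [0.5407, 0.0269, 0.0498]
ee_rot: [0.0, 0.81, 0.586, 0.0]
contact_force: [-0.7, 0.1, -0.9]
opening: 0.38
t 9.65 shift [-1.1 -1.4  1.3] az -0.003 tilt(tool) [ 0. -0. -0.] q6 0.16 op 0.38 F [-0.7  0.1 -0.9] T [-0.047 -0.091 -0.038]
time: 9.85
ee_pos: [0.5408, 0.0268, 0.0489]
ee_rot: [0.0, 0.81, 0.586, 0.0]
contact_force: [-0.9, 0.1, -1.5]
opening: 0.381
t 9.85 shift [-1.1 -1.5  0.4] az -0.003 tilt(tool) [ 0.001 -0.    -0.   ] q6 0.16 op 0.381 F [-0.9  0.1 -1.5] T [-0.022 -0.029  0.029]
```

```bash
python3 -m handwheel '[[[0,0,0.7,0,0,0,0.2],[0,0,0,0,0,0,0.2]]]'
python3 -m handwheel '[[[0,0,0,0,0,0,0.55],[0,0,0,0,0,0,0.55],[0,0,0,0,0,0,0.55],[0,0,0,0,0,0,0.55]]]'
python3 -m handwheel '[[[0,0,-6,0,0,0,0.55],[0,0,-12,0,0,0,0.55],[0,0,-20,0,0,0,0.55],[0,0,-20,0,0,0,0.55],[0,0,-20,0,0,0,0.55]]]'
python3 -m handwheel '[[[0,0,-12,0,0,0,0.55],[0,0,0,0,0,0,0.55],[0,0,0,0,0,0,0.55]]]'
python3 -c "
from h import *
go((.506,-.0745,.14),72)
s=grab_frame('side');crop(s,190,165,150,120,5,'g.png')"
```

```text
time: 10.05
ee_pos: [0.541, 0.0268, 0.0485]
ee_rot: [0.0, 0.81, 0.587, 0.001]
contact_force: [-0.5, -0.2, -1.3]
opening: 0.38
time: 10.45
ee_pos: [0.5414, 0.0267, 0.0488]
ee_rot: [0.001, 0.81, 0.586, 0.001]
contact_force: [-0.8, -0.6, -0.1]
opening: 0.553
time: 10.95
ee_pos: [0.5394, 0.027, 0.1295]
ee_rot: [-0.001, 0.81, 0.586, -0.001]
contact_force: [0.1, -0.2, -0.2]
opening: 0.55
time: 11.25
ee_pos: [0.5418, 0.0268, 0.1479]
ee_rot: [0.002, 0.81, 0.587, 0.002]
contact_force: [-0.0, -0.7, -0.3]
opening: 0.546
t 11.25 shift [-107.4   -2.5    7.8] az 1.568 tilt(tool) [ 0.006 -0.001 -0.   ] q6 0.16 op 0.546 F [-0.  -0.7 -0.3] T [ 0.01  -0.077 -0.013]
```

View pics/g.png

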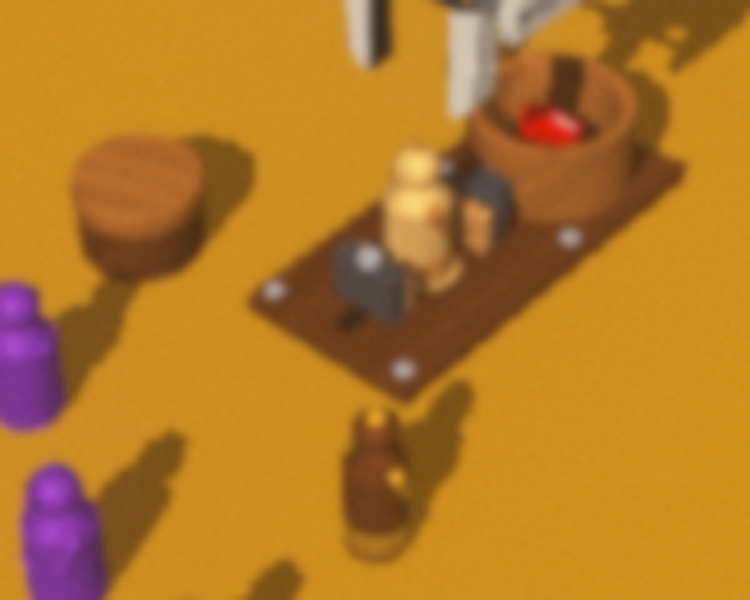

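The figure stands upright between the faces at about (420,215) in the crop, with a sliver of disc visible at (445,275). I'll check its position numerically.

```bash
python3 - <<'E'
from h import *
np.set_printoptions(precision=4,suppress=True)
s=grab_frame("side")
hsv=cv2.cvtColor(s["color"],cv2.COLOR_BGR2HSV)
for y in range(192,226,2):
    print(y,"".join(".#"[int(8<=h<=30 and S<190 and V>90)] for h,S,V in hsv[y,258:292].astype(int)))
for z in(.012,.047,.08,.092): print(z,proj(s,(.5405,.0268,z)))
E
```

```text
192 ...........................#####..
194 ............######......#.#...##.#
196 ...........#############...#####..
198 ..........#############.....######
200 ..........############........####
202 .........##############...........
204 ........#####################.....
206 .......########################...
208 .....##########################...
210 ..#############################...
212 ###############################..#
214 ##################################
216 ..################################
218 ...##########################.####
220 ............################.#..##
222 ............##############.###..#.
224 #...........###########.....#.###.
0.012 [273.6119 217.2668]
0.047 [273.6045 207.165 ]
0.08 [273.5973 197.3168]
0.092 [273.5946 193.6546]
```

The figure is where intended. Now I'll move to the knob and turn the wrist back, so the whole closing turn can be made clockwise.

```bash
python3 -m handwheel '[[[-25,-0.5,0,0.006,0,0,0.28],[-30,-1,0,0,0,0,0.28],[-30,-1,0,0,0,0,0.28],[-20,0,0,0,0,0,0.28],[0,0,0,0,0,-0.14,0.28]]]'
python3 -m handwheel '[[[0,0,0,0,0,-0.14,0.28],[0,0,0,0,0,-0.14,0.28],[0,0,0,0,0,-0.14,0.28],[0,0,0,0,0,-0.14,0.28],[0,0,0,0,0,-0.14,0.28]]]'
python3 -m handwheel '[[[0,0,0,0,0,-0.14,0.28],[0,0,0,0,0,-0.14,0.28],[0,0,0,0,0,-0.14,0.28],[0,0,0,0,0,-0.14,0.28],[0,0,0,0,0,-0.14,0.28]]]'
python3 -m handwheel '[[[0,0,0,0,0,0,0.28],[0,0,0,0,0,0,0.28]]]'
python3 -c "
from h import *
go((.506,-.0745,.10),72)"
```

```text
time: 11.85
ee_pos: [0.5029, -0.0738, 0.1427]
ee_rot: [-0.004, 0.765, 0.644, -0.002]
contact_force: [-0.1, 0.4, 0.5]
opening: 0.283
time: 12.35
ee_pos: [0.4993, -0.0744, 0.1376]
ee_rot: [-0.01, 0.487, 0.873, -0.001]
contact_force: [0.4, 0.0, -0.5]
opening: 0.281
time: 12.85
ee_pos: [0.4961, -0.0734, 0.1325]
ee_rot: [-0.015, 0.143, 0.99, 0.004]
contact_force: [0.3, 0.4, 0.5]
opening: 0.28
time: 13.05
ee_pos: [0.495, -0.073, 0.1309]
ee_rot: [-0.017, 0.144, 0.989, 0.004]
contact_force: [0.4, -0.6, -0.7]
opening: 0.279
t 13.05 shift [-12.    1.6  30.5] az 0.025 tilt(tool) [ 0.003 -0.034 -0.   ] q6 -1.65 op 0.279 F [ 0.4 -0.6 -0.7] T [ 0.05  -0.191 -0.005]
```

```bash
python3 -m handwheel '[[[-12,1.6,0,0.003,-0.034,0.025,0.28],[0,0,0,0,0,0,0.28],[0,0,15,0,0,0,0.28],[0,0,0,0,0,0,0.28],[0,0,0,0,0,0,0.28]]]'
python3 - <<'E'
from h import *
go((.5064,-.0748,.095),72)
t=grab_frame("top");s=grab_frame("side")
a=crop(t,240,180,80,70,5,"x.png");b=crop(s,262,150,80,70,5,"y.png"); cv2.imwrite("pics/k.png",np.hstack([a,b]))
E
```

```text
time: 13.55
ee_pos: [0.5058, -0.0746, 0.1143]
ee_rot: [-0.002, 0.162, 0.987, 0.0]
contact_force: [0.3, -0.3, 0.5]
opening: 0.281
t 13.55 shift [-0.8 -0.  19.3] az -0.011 tilt(tool) [-0.    -0.004 -0.   ] q6 -1.61 op 0.281 F [ 0.3 -0.3  0.5] T [ 0.007 -0.137 -0.016]
```

View pics/k.png

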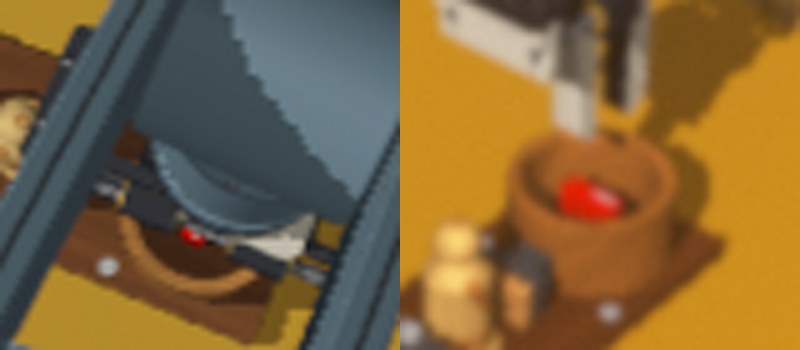

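The gripper is centred over the cup. In the right half the fingers are at about (570-630,100) above the bar at (590,200). I'll descend gently, watching the force.

```bash
python3 -m handwheel '[[[-0.8,0,12,0,-0.004,-0.01,0.28],[0,0,0,0,0,0,0.28],[0,0,10,0,0,0,0.28],[0,0,0,0,0,0,0.28],[0,0,0,0,0,0,0.28]]]'
python3 -c "
from h import *
go((.5064,-.0748,.041),72)"
python3 -m handwheel '[[[0,0,10,0,0,0,0.28],[0,0,0,0,0,0,0.28],[0,0,7,0,0,0,0.28],[0,0,0,0,0,0,0.28],[0,0,0,0,0,0,0.28]]]'
python3 -c "
from h import *
go((.5064,-.0748,.041),72)"
```

```text
time: 14.15
ee_pos: [0.5077, -0.0753, 0.094]
ee_rot: [0.002, 0.157, 0.988, -0.0]
contact_force: [0.0, -0.3, 0.1]
opening: 0.281
t 14.15 shift [ 1.6  0.1 53. ] az -0.002 tilt(tool) [-0.     0.004  0.   ] q6 -1.62 op 0.281 F [ 0.  -0.3  0.1] T [ 0.063 -0.102  0.043]
time: 14.65
ee_pos: [0.508, -0.0754, 0.0758]
ee_rot: [0.002, 0.158, 0.988, -0.0]
contact_force: [-1.2, -0.5, 0.2]
opening: 0.279
t 14.65 shift [ 1.8  0.1 34.8] az -0.002 tilt(tool) [-0.     0.004 -0.   ] q6 -1.62 op 0.279 F [-1.2 -0.5  0.2] T [-0.001 -0.167 -0.004]
```

```bash
python3 -m handwheel '[[[1.6,0,6,0,0.004,0,0.28],[0,0,0,0,0,0,0.28],[0,0,5,0,0,0,0.28],[0,0,0,0,0,0,0.28]]]'
python3 -m handwheel '[[[0,0,6,0,0,0,0.28],[0,0,0,0,0,0,0.28],[0,0,6,0,0,0,0.28],[0,0,0,0,0,0,0.28]]]'
python3 -c "
from h import *
go((.5064,-.0748,.041),72)"
```

```text
time: 15.05
ee_pos: [0.5064, -0.0749, 0.064]
ee_rot: [-0.0, 0.158, 0.988, -0.0]
contact_force: [-0.6, 0.4, -0.5]
opening: 0.281
time: 15.45
ee_pos: [0.5064, -0.0749, 0.0509]
ee_rot: [-0.0, 0.158, 0.988, -0.0]
contact_force: [-0.3, 0.5, 0.3]
opening: 0.282
t 15.45 shift [0.  0.1 9.9] az -0.002 tilt(tool) [-0. -0. -0.] q6 -1.62 op 0.282 F [-0.3  0.5  0.3] T [ 0.052 -0.112 -0.042]
```

Straddling the bar without contact. I'll go down the last 10 mm and close.

```bash
python3 -m handwheel '[[[0,0,6,0,0,0,0.28],[0,0,0,0,0,0,0.28],[0,0,3.5,0,0,0,0.28],[0,0,0,0,0,0,0.28]]]'
python3 -m handwheel '[[[0,0,0,0,0,0,0.05],[0,0,0,0,0,0,0.05],[0,0,0,0,0,0,0.05],[0,0,0,0,0,0,0.05],[0,0,0,0,0,0,0.05]]]'
python3 -c "
from h import *
go((.5064,-.0748,.041),72)"
```

```text
time: 15.85
ee_pos: [0.5064, -0.0749, 0.0404]
ee_rot: [-0.0, 0.158, 0.988, -0.0]
contact_force: [0.2, 0.5, 0.1]
opening: 0.281
time: 16.35
ee_pos: [0.5072, -0.0725, 0.0404]
ee_rot: [0.0, 0.158, 0.987, 0.002]
contact_force: [0.3, 0.1, -1.2]
opening: 0.146
t 16.35 shift [ 0.  -2.4 -0.6] az -0.003 tilt(tool) [0.004 0.    0.   ] q6 -1.62 op 0.146 F [ 0.3  0.1 -1.2] T [-0.    -0.217  0.068]
```

```bash
cat >> h.py <<'E'
def kn(x=.5072,y=-.0725,z=.0404):
    Ts=[];
    s,M=hand(); a=np.degrees(np.arctan2(M[1,1],M[0,1]))
    th=np.radians((71.9-a)%360)
    print("turned",round(th,3) if th<6 else round(th-2*np.pi,3),end=" "); go((x,y,z),a)
E
python3 -c "
from h import *
kn()"
for i in 1 2; do python3 -m handwheel '[[[0,0,0,0,0,0.1,0.05],[0,0,0,0,0,0.12,0.05],[0,0,0,0,0,0,0.05]]]' | grep force
python3 -c "
from h import *
kn()"; done
```

```text
turned 0.001 t 16.35 shift [-0.  0.  0.] az 0.0 tilt(tool) [0.004 0.    0.   ] q6 -1.62 op 0.146 F [ 0.3  0.1 -1.2] T [-0.    -0.217  0.068]
contact_force: [0.7, 0.7, -1.6]
turned 0.228 t 16.65 shift [-0.1 -0.1 -0. ] az 0.0 tilt(tool) [ 0.004 -0.001  0.   ] q6 -1.39 op 0.142 F [ 0.7  0.7 -1.6] T [ 0.07  -0.195 -0.161]
contact_force: [1.5, 1.1, -2.1]
turned 0.446 t 16.95 shift [-0.1 -0.1  0. ] az 0.0 tilt(tool) [ 0.004 -0.002 -0.   ] q6 -1.18 op 0.145 F [ 1.5  1.1 -2.1] T [ 0.014 -0.159 -0.121]
```

```bash
for i in 1 2 3; do python3 -m handwheel '[[[0,0,0,0,0,0.12,0.05],[0,0,0,0,0,0.12,0.05],[0,0,0,0,0,0.12,0.05],[0,0,0,0,0,0,0.05]]]' | grep force
python3 -c "
from h import *
kn()"; done
```

```text
contact_force: [0.4, 1.4, -2.3]
turned 0.796 t 17.35 shift [-0.1 -0.2  0. ] az 0.0 tilt(tool) [ 0.003 -0.003 -0.   ] q6 -0.82 op 0.149 F [ 0.4  1.4 -2.3] T [ 0.092 -0.173 -0.137]
contact_force: [0.2, 1.1, -0.8]
turned 1.141 t 17.75 shift [-0.2 -0.2 -0. ] az 0.0 tilt(tool) [ 0.002 -0.004  0.   ] q6 -0.48 op 0.15 F [ 0.2  1.1 -0.8] T [ 0.094 -0.127 -0.119]
contact_force: [1.2, 1.3, -0.7]
turned 1.481 t 18.15 shift [-0.3 -0.2 -0. ] az 0.0 tilt(tool) [ 0.001 -0.005 -0.   ] q6 -0.14 op 0.147 F [ 1.2  1.3 -0.7] T [ 0.057 -0.139 -0.128]
```

```bash
for i in 1 2 3 4 5 6 7; do python3 -m handwheel '[[[0,0,0,0,0,0.08,0.05]]]' >/dev/null
python3 -c "
from h import *
kn()" | cut -c1-22,110-; done
python3 -c "
from h import *
s=grab_frame('side'); crop(s,250,165,90,70,8,'m.png')"
```

```text
turned 1.553 t 18.25 s1  0.9 -1.2] T [ 0.074 -0.133  0.149]
turned 1.627 t 18.35 s 1.7 -0.5] T [ 0.058 -0.15   0.12 ]
turned 1.701 t 18.45 s  1.5 -0.6] T [ 0.12  -0.126  0.166]
turned 1.775 t 18.55 s  1.3 -1.6] T [ 0.083 -0.135  0.132]
turned 1.849 t 18.65 s  0.8 -1.2] T [ 0.131 -0.176  0.179]
turned 1.923 t 18.75 s 1.2 -1.2] T [ 0.105 -0.18   0.174]
turned 1.997 t 18.85 s 1.8 -1.4] T [ 0.103 -0.163  0.157]
```

View pics/m.png

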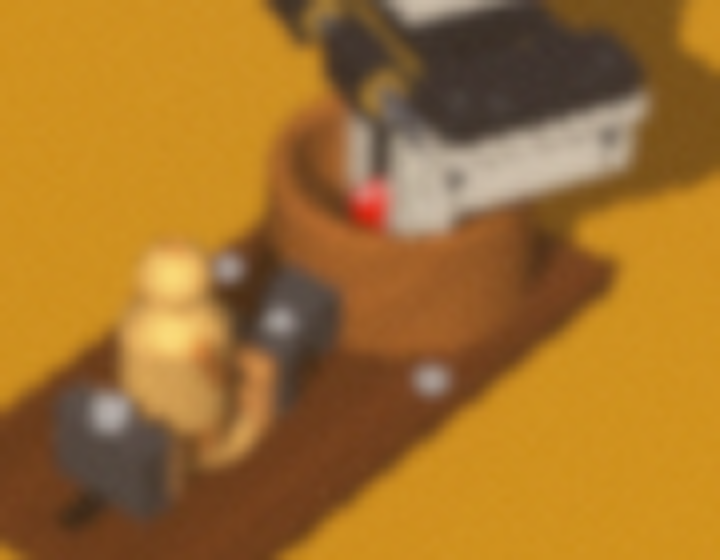

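The figure still stands, the jaw has come up against it, and the running torque is still at the drag level of about 0.15. I'll continue in small steps and watch for the torque to rise.

```bash
for i in 1 2 3 4 5 6 7 8; do python3 -m handwheel '[[[0,0,0,0,0,0.055,0.05]]]' >/dev/null
python3 -c "
from h import *
kn()" | cut -c1-22,34-60,105-; done
```

```text
turned 2.048 t 19.0 sh0.2 -0. ] az 0.0 tilt(tool)1.6  1.1 -1. ] T [ 0.126 -0.095  0.144]
turned 2.097 t 19.1 sh0.2 -0. ] az 0.0 tilt(tool)1.8  1.1 -1.5] T [ 0.152 -0.146  0.136]
turned 2.145 t 19.2 sh0.2 -0. ] az 0.0 tilt(tool) 1.   1.7 -1.5] T [ 0.165 -0.08   0.086]
turned 2.193 t 19.3 sh0.2  0. ] az 0.0 tilt(tool) 0.9  1.7 -2.4] T [ 0.205 -0.157  0.116]
turned 2.241 t 19.4 sh0.2  0. ] az 0.0 tilt(tool) 1.1  1.3 -2.6] T [ 0.206 -0.086  0.187]
turned 2.289 t 19.5 sh0.2  0. ] az 0.0 tilt(tool) 1.1  1.5 -1.8] T [ 0.163 -0.126  0.171]
turned 2.337 t 19.6 sh0.2  0. ] az 0.0 tilt(tool) 1.1  1.7 -1.4] T [ 0.106 -0.084  0.178]
turned 2.385 t 19.7 sh0.2  0. ] az 0.0 tilt(tool)1.1  1.1 -1.6] T [ 0.128 -0.109  0.174]
```

```bash
for i in 1 2 3 4 5 6; do python3 -m handwheel '[[[0,0,0,0,0,0.045,0.05]]]' >/dev/null
python3 -c "
from h import *
kn()" | cut -c1-22,105-; done
python3 - <<'E'
from h import *
t=grab_frame("top");s=grab_frame("side")
a=crop(t,215,180,65,60,6,"x.png");b=crop(s,250,180,65,60,6,"y.png"); cv2.imwrite("pics/n.png",np.hstack([a,b]))
E
```

```text
turned 2.423 t 19.8 sh1.   1.2 -1.3] T [ 0.145 -0.139  0.167]
turned 2.461 t 19.9 sh 1.5  1.7 -2.5] T [ 0.171 -0.045  0.23 ]
turned 2.499 t 20.0 sh 0.4  0.9 -2.4] T [ 0.164 -0.101  0.222]
turned 2.536 t 20.1 sh 1.   0.5 -2. ] T [ 0.185 -0.107  0.147]
turned 2.574 t 20.2 sh0.   1.2 -0.7] T [ 0.149 -0.134  0.193]
turned 2.612 t 20.3 sh 1.8  1.1 -1.4] T [ 0.103 -0.098  0.187]
```

View pics/n.png

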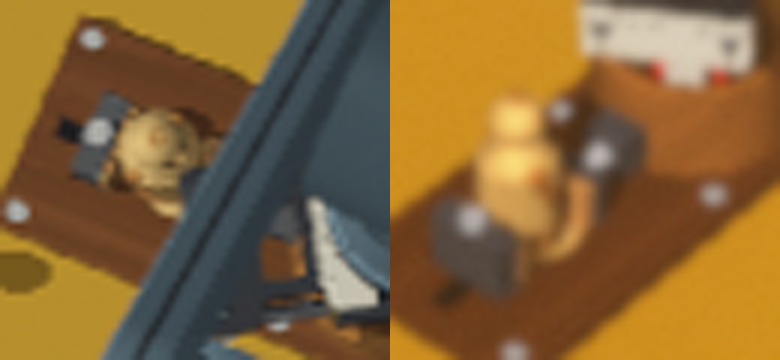

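The figure stands upright and the jaw is touching it. The torque rise puts the start of the pinch at about 2.29 rad, which agrees with the camera estimate of the fence (29.3 mm, also 2.29 rad). That makes the pinch now about 8 N. I'll advance a little to centre it, logging the wrist joint torque as well.

```bash
for i in 1 2 3 4 5; do python3 -m handwheel '[[[0,0,0,0,0,0.026,0.05]]]' >/dev/null
python3 -c "
from h import *
kn(); print(sense()['joint_torque'].round(4)[5])" | cut -c1-22,105-; done
```

```text
turned 2.634 t 20.5 sh 1.7  0.5 -1.5] T [ 0.153 -0.109  0.218]
-0.2563
turned 2.658 t 20.6 sh 1.   0.6 -1.9] T [ 0.186 -0.159  0.149]
-0.1632
turned 2.684 t 20.7 sh 0.8  2.  -0.9] T [ 0.152 -0.036  0.222]
-0.1658
turned 2.711 t 20.8 sh 1.3  1.7 -1.9] T [ 0.199 -0.052  0.233]
-0.1506
turned 2.739 t 20.9 sh 0.6  1.5 -1.4] T [ 0.18  -0.102  0.203]
-0.1397
```

The combined estimate puts pinch onset at 2.30–2.34 rad, so the knob is now about 0.40–0.44 rad past it, or roughly 10 N, mid-window. Releasing and lifting straight out.

```bash
python3 -m handwheel '[[[0,0,0,0,0,0,0.05],[0,0,0,0,0,0,0.28],[0,0,0,0,0,0,0.28],[0,0,0,0,0,0,0.28],[0,0,0,0,0,0,0.28]]]'
python3 -m handwheel '[[[0,0,-6,0,0,0,0.28],[0,0,0,0,0,0,0.28],[0,0,-8,0,0,0,0.28],[0,0,0,0,0,0,0.28]]]'
python3 -c "
from h import *
kn()"
```

```text
time: 21.4
ee_pos: [0.5077, -0.0732, 0.0408]
ee_rot: [-0.001, 0.999, 0.043, 0.001]
contact_force: [0.6, 0.7, 0.4]
opening: 0.278
time: 21.8
ee_pos: [0.5079, -0.0735, 0.0563]
ee_rot: [-0.001, 0.999, 0.043, 0.002]
contact_force: [0.5, -0.6, 0.8]
opening: 0.279
turned 2.74 t 21.8 shift [-0.6 -1.  15.9] az 0.0 tilt(tool) [-0.002 -0.003  0.   ] q6 1.12 op 0.279 F [ 0.5 -0.6  0.8] T [ 0.009 -0.024  0.043]
```

```bash
python3 -m handwheel '[[[0,0,-12,0,0,0,0.28],[0,0,-15,0,0,0,0.28],[0,0,-25,0,0,0,0.28],[0,0,-25,0,0,0,0.28],[0,0,-25,0,0,0,0.28]]]'
python3 -m handwheel '[[[0,30,-20,0,0,0,0.28],[0,40,0,0,0,0,0.28],[0,45,0,0,0,0,0.28],[0,45,0,0,0,0,0.28],[0,45,0,0,0,0,0.28]]]'
python3 -m handwheel '[[[0,45,0,0,0,0,0.28],[0,40,0,0,0,0,0.28],[0,0,0,0,0,0,0.28],[0,0,0,0,0,0,0.28]]]'
python3 - <<'E'
from h import *
np.set_printoptions(precision=4,suppress=True)
t=grab_frame("top");s=grab_frame("side")
a=crop(t,215,180,90,66,4.4,"x.png");b=crop(s,240,165,90,66,4.4,"y.png"); cv2.imwrite("pics/z.png",np.vstack([np.hstack([a,b]),cv2.resize(t["color"],(792,594))[120:460,:a.shape[1]+b.shape[1]]]))
print(sense()["ee_pos"],sense()["time"])
E
```

```text
time: 22.3
ee_pos: [0.5051, -0.0728, 0.1615]
ee_rot: [-0.003, 0.999, 0.043, -0.002]
contact_force: [0.2, 1.5, -0.5]
opening: 0.283
time: 22.8
ee_pos: [0.5261, -0.2782, 0.193]
ee_rot: [-0.0, 0.999, 0.048, 0.005]
contact_force: [0.5, -0.9, -0.2]
opening: 0.281
time: 23.2
ee_pos: [0.5331, -0.3728, 0.196]
ee_rot: [0.002, 0.999, 0.045, 0.006]
contact_force: [0.0, 1.7, 0.3]
opening: 0.276
[ 0.5333 -0.3719  0.196 ] 23.3
```

View pics/z.png

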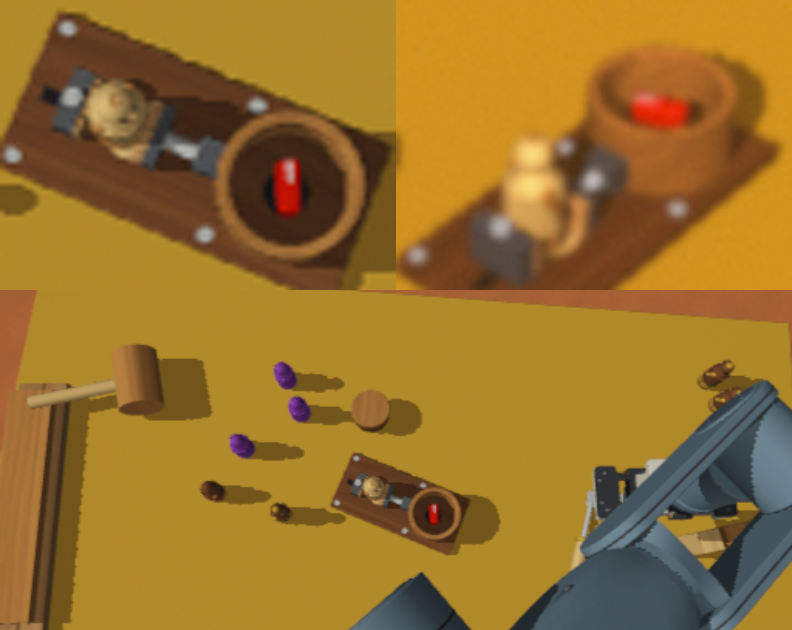

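The final view shows the figure upright between the fence and the advanced jaw. The bar is turned to roughly 5°, as expected after 2.74 rad, and the dark figures and box are in place. The arm is clear, so I'm handing in.

```bash
python3 -c "
from bench import hand_in; print(hand_in())"
```

```text
the job is handed in; nothing more can be done
None
```

I stood the pale figure on the seat, let go of it, turned the red knob 2.74 rad clockwise, backed the arm away and handed the job in at about 23 s. No verdict was reported.

**Pinch:** I estimate it at about 10 N, inside the 5–16 N window. The knob torque rose from about 0.145 to 0.20 N m, which puts the start of the pinch at 2.30–2.34 rad. The camera placed the fence at 29.3 mm, which predicts 2.29 rad. The torque readings scattered by about 0.03 N m, so the pinch is an estimate and was not measured directly.

**Final picture:** The figure is upright between the two cork faces and the knob bar is turned as expected. The dark figures and the round box look as they were. The arm hid the gouge in that view; it passed well above it and I saw no contact there.

**What went wrong on the way:**
- **First grasp:** The arm drifted about 11 mm during a fast descent, so the first grasp was high and off-centre. I opened and regrasped correctly.
- **Knob position:** My estimate was about 2.4 mm off along the clamp. The arm shifted to suit when the gripper closed on the bar.
- **Single grasp:** I turned the knob in one continuous grasp instead of two or three, since the wrist had enough range.

Contact force readings stayed within about 3 N throughout.

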